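Close up a fuel tank for storage: tap shut, ratchet cap clicked home

ROBOT

A 7-joint arm with a two-finger parallel gripper is mounted at the origin on the work surface. World frame = base frame: x ahead of the robot, y to its left, z up, the work surface at z = 0. Lengths are in m, angles in rad, forces in N, time in s.
With the tool pointing down it reaches from about 0.425 to 0.875 m from the base axis. Payload 9.9 kg.
Tool frame: the origin (TCP) lies midway between the tips of the shut fingers; the grasp point (between the pads) lies 19 mm behind it; z points along the fingers, y is the line along which they close (so a half turn about z gives the same grasp; the last joint's range is limited). The gripper opens to 85 mm and grips with 20 to 120 N. Pads are 22 mm wide; open, the fingers measure 114 mm over their backs; the gripper's body (76 mm by 85 mm) begins 54 mm behind the grasp point. The pads swing forward as they close: fully open they stand 13 mm farther back than shut.
Start: joints at [1.032, 0.576, 0.025, 1.437, -0.015, 1.129, -0.057], TCP at [0.297, -0.606, 0.231] pointing down, gripper open.
Joint ranges: [-2.76, 2.76], [-0.34, 2.15], [-1.52, 1.57], [0.19, 2.46], [-1.09, 4.23], [0.17, 1.99], [-2.82, 2.82]. Speed limits (rad/s): [2.22, 2.22, 3.01, 3.01, 3.14, 3.14, 3.14].

INTERFACE

Orientations are given as a 3x3 rotation matrix whose columns are the frame's x, y, z axes.
In Python, from cell import robot gives the robot as it stands. Calls block until the motion is done:
- robot.move_ptp(position, orientation): joint-space move of the TCP to a pose.
- robot.move_linear(position, rotation=None, max_speed=0.15, force_limit=None): straight line of the TCP; rotation=None keeps the orientation; max_speed is the mean speed in m/s. With force_limit (N) it stops when the force on the tool has changed by that much, and returns True; else False.
- robot.goto_joints(angles): joint-space move.
- robot.open() and robot.gripper_close(): open the fingers fully, or close them until they stop; the grip force is fixed at half the most.
- robot.wait(seconds).
- robot.inverse_kinematics(position, orientation): joint angles nearest the present ones, or None.
- robot.read_state(): the state.
- robot.grab_frame(name): name is "scene" or "side" or "wrist"; returns the picture (480x640x3 uint8, red, green, blue); there is no depth.
- robot.camera_info(name): a dict with "intrinsics" (3x3 intrinsics, pixels), "R" (3x3) and "t" (3): a world point X has camera coordinates R X + t. Camera axes: x right, y down, z forward; pixel columns grow to the right and rows downward; lengths in m; the calibration is good to about 2 mm. The wrist camera is an equidistant fisheye: a pixel r from the principal point sees the ray r / f radians off the axis. A picture is of the moment at which its call begins: read the wrist's pose just before it. camera_info takes no time and is no camera call; for the wrist camera it gives the pose at the moment of the call.
A pose or a line that the arm cannot do raises robot.IKError and nothing moves.
- robot.job_done(): hands the job in; it is judged then, once.
The state is a dict: "t": time; "qpos": joint angles; "dq": joint speeds; "joint_efforts": joint torques, N m; "tool_pos": TCP position; "tcp_rot": TCP orientation; "ft_force": force on the tool from outside, world axes, zero at the start; "moment": the same for the moment, N m; "gripper_width": finger opening in m; "finger_force": force on a finger pad.
Only numpy, scipy, OpenCV 4.12 (cv2) and the standard library are available. Lean on these libraries where they do the work, as an engineer would, in place of code of your own. Each camera call takes 0.05 s, during which the arm holds its last target. There are 200 camera calls.

TASK

Make the portable fuel tank on the bench ready for storage. Swing the brass fuel tap's lever clockwise to its stop so that it stands square across the outlet pipe (shut), and screw the loose filler cap clockwise until it is down and its ratchet clicks: two or three clicks are right, never more than five. Then let go and back away, leaving the things around the tank where they are.

Things in the scene. Friction and masses are not known exactly. Their poses are not given: they have to be found in the camera images.
- tank: Red moulded 15-litre fuel tank, heavy and full: it does not move. 240 (its x) x 380 (its y) x 190 mm high; origin at the centre of its underside, z up. On top, along its y axis: black filler cap at y = +125 mm (x = 0), carrying handle in the middle, black pick-up head with brass outlet tap at y = -125 mm.
- handle_top (a point): Top of the fixed arched carrying handle, 242 mm above the bench, over the tank's middle. The handle is a red bar 20 mm thick that runs along the tank's y from -70 to +70 mm at x = 0.
- cap_axis (a point): Fixed point of the tank on the cap's upright axis, at (0, 125) mm in the tank's frame, 205 mm above the bench.
- cap_mid (a point): Point on the cap's axis in the plane of its flat top disc (226 mm above the bench when loosest, 223 mm when home). The cap is a black disc 90 mm across, 21 mm thick, with a straight grip bar across it: 84 mm long, 14 mm thick, 27 mm tall, and a round hub 34 mm across, 23 mm tall, in the middle. The disc beside the bar is flat and free: a shut fingertip can push the bar's end round, or pinch the bar.
- cap_wing (a point): Point on the grip bar near one of its ends, 38 mm from the axis and 14 mm above the disc; turns with the cap and shows the bar's direction. The other end is the mirror image.
- cap_thread (a joint): How far the cap's threaded plug is screwed in, rad, growing as the cap turns clockwise seen from above. Starts between 0 and 1.5; 2.6 is fully home (a firm stop). It sinks 8 mm per full turn. Turning it takes about 0.12 N m (some 3 to 4 N at the bar's end).
- cap_clutch (a joint): How far the grip has slipped clockwise on the plug, rad; starts at 0; one click every 0.35 rad (18 a turn). Until the plug is home the grip carries it along and this stays near 0. Once home the clutch slips, snapping to the next notch, each time the torque passes about 0.34 N m (9 to 12 N at the bar's end). Turned back anticlockwise it unscrews the plug.
- hose_tail (a point): End of the fixed brass outlet, at (-100, -125) mm in the tank's frame, 214 mm above the bench. From here the pipe runs along the tank's +x: hose tail 8 to 10 mm thick, ball valve 29 mm thick under the lever's pivot, then the black pick-up head (centre x = +22 mm, 44 mm across, top 231 mm above the bench).
- tap_pivot (a point): Fixed point on the upright axis of the tap's lever, at (-55, -125) mm in the tank's frame, 246 mm above the bench (half height of the lever).
- tap_tip (a point): End of the tap's lever, 75 mm from the pivot, at half its height. The lever is a flat bar with a black sleeve 58 mm long, 15 mm wide, 12 mm thick, from 20 to 78 mm from the pivot; its underside is 240 mm above the bench, 20 mm above the hose tail, with free air beside it.
- tap (a joint): Angle of the tap's lever, rad, growing clockwise seen from above. 0 is open: lever along the pipe, pointing to the tank's -x. 1.57 is shut, at a stop: lever square to the pipe, pointing to the tank's +y. Starts between 0 and 0.3; stays where it is left; moves at about 0.12 N m (2 N at the sleeve).
- tape_roll: Bystander: roll of paper masking tape lying flat on the bench, 110 mm across, 25 mm high; origin at the centre of its underside.
- wrench: Bystander: steel wrench lying flat on the bench, 180 mm long (its x), 38 mm wide and 8 mm thick; origin at the centre of its underside.
- oil_bottle: Bystander: grey bottle, 66 mm across and 170 mm high, standing on the bench; origin at the centre of its underside.

How it is judged:
By the outcome, as a careful person would: the job done as asked, in the order asked, and still so for the second after the job is handed in, with the robot touching nothing.
It also fails if it takes over 61 s, if anything falls off the work surface, if the arm or the gripper's body presses on something with over 40 N, if the wrist force passes 120 N, or if a joint passes its speed limit or range.

## Working session

There is one attempt and no reset: what is moved stays moved. The work goes in short steps, each a Python script; the robot and the scene stay as the last script left them, time stands still between calls to the robot, and variables do not carry over. Pictures are saved under pics/ and viewed, at most 10 in all, crops included, and the job is handed in when it is done.

```bash
ls; mkdir -p pics; python3 - <<'E'
from cell import robot
import cv2,numpy as np
for n in("scene","side"):
    im=robot.grab_frame(n); cv2.imwrite(f"pics/{n}0.png",im[:,:,::-1])
    c=robot.camera_info(n); print(n,c["intrinsics"].tolist(),(-c["R"].T@c["t"]).round(3),c["R"].round(3).tolist())
print(robot.read_state())
E
```

```text
pics
scene [[440.28051873335846, 0.0, 317.52182379377155], [0.0, 440.28051873335846, 242.81091842709736], [0.0, 0.0, 1.0]] [1.022 0.364 0.944] [[-0.49, 0.872, -0.008], [0.712, 0.394, -0.581], [-0.504, -0.291, -0.814]]
side [[436.78610434626506, 0.0, 320.8388186324231], [0.0, 436.78610434626506, 244.7245685113625], [0.0, 0.0, 1.0]] [ 0.507 -0.712  0.678] [[0.999, -0.049, 0.012], [-0.017, -0.549, -0.836], [0.047, 0.835, -0.549]]
{'t': 0.1, 'qpos': array([ 1.03215809,  0.57646288,  0.02483493,  1.43782468, -0.01503628,
        1.12897035, -0.05650641]), 'dq': array([-0.0003549 , -0.00282082,  0.00029068, -0.0024277 ,  0.00020506,
        0.00133465,  0.00059185]), 'joint_efforts': array([ 5.23252485e-03, -7.67300391e+01,  2.25751899e+00, -2.86601758e+01,
        1.58511603e-02,  8.72513338e-03,  2.17157390e-05]), 'tool_pos': array([ 0.29638848, -0.60600546,  0.23051836]), 'tcp_rot': array([[ 8.98322885e-01,  4.39335323e-01, -6.83550215e-04],
       [ 4.39335853e-01, -8.98321924e-01,  1.31447654e-03],
       [-3.65521704e-05, -1.48113247e-03, -9.99998902e-01]]), 'ft_force': array([-0.6301802 ,  0.38932904, -0.13837252]), 'moment': array([ 0.01275957, -0.01885665,  0.02594805]), 'finger_force': 0.0, 'gripper_width': 0.08527219875882722}
```

View pics/scene0.png

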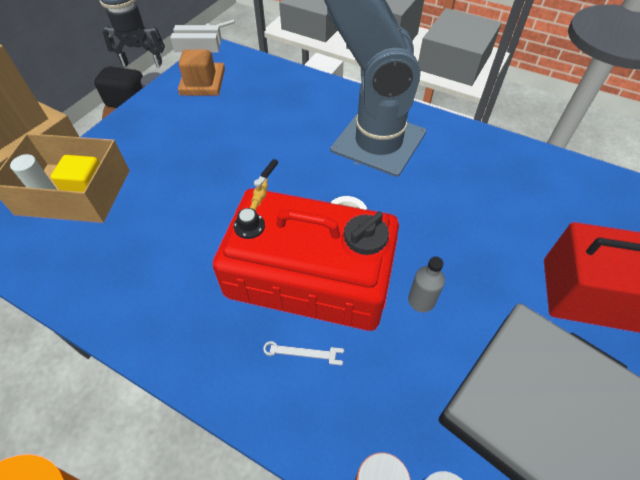

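View pics/side0.png

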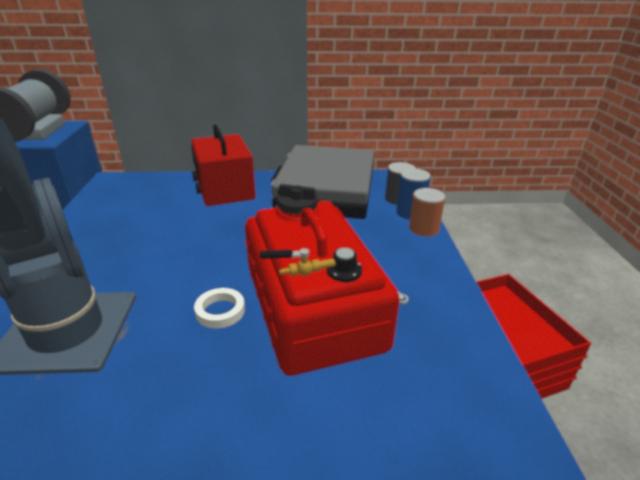

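The scene view shows the cap at about (366,234), the pick-up head top at (248,215), and the lever from (260,182) to its tip at (273,164). In the side view the cap is at (294,200), the head top at (345,254), and the lever from (304,254) to (264,254). Next I cast rays, then look closer from above.

```bash
cat > h.py <<'E'
from cell import robot
import cv2,numpy as np
def ray(n,px,c=None):
    c=c or robot.camera_info(n); K=c["intrinsics"]; R=np.array(c["R"]); t=np.array(c["t"])
    d=np.array([(px[0]-K[0][2])/K[0][0],(px[1]-K[1][2])/K[1][1]])
    if n=="wrist":
        th=np.hypot(*d); v=np.r_[d/max(th,1e-9)*np.sin(th),np.cos(th)]
    else: v=np.r_[d,1]
    return -R.T@t, R.T@v
def onplane(n,px,z,c=None):
    o,v=ray(n,px,c); return (o+v*(z-o[2])/v[2])[:2]
def tri(obs):
    A=np.zeros((3,3));b=np.zeros(3)
    for o,v in obs:
        v=v/np.linalg.norm(v);P=np.eye(3)-np.outer(v,v);A+=P;b+=P@o
    return np.linalg.solve(A,b)
def down(a):  # tool y (closing line) at world yaw a, pointing down
    y=np.array([np.cos(a),np.sin(a),0]); z=np.array([0,0,-1.]); return np.c_[np.cross(y,z),y,z]
E
python3 - <<'E'
from h import *
P=lambda n,p,z:print(n,p,onplane(n,p,z).round(3))
P("scene",(366,234),.225);P("side",(294,200),.225)
P("scene",(248,215),.231);P("side",(345,254),.231)
P("scene",(273,164),.246);P("side",(264,254),.246)
P("scene",(260,183),.246);P("side",(304,253),.246)
P("scene",(425,305),.0);P("scene",(350,203),.02);P("scene",(302,352),0.)
c=robot.camera_info("wrist");print(c["intrinsics"]);R=robot.read_state();T=R["tcp_rot"]
print("cam in tool",T.T@(-c["R"].T@c["t"]-R["tool_pos"]), (c["R"]@T).round(2))
E
```

```text
scene (366, 234) [0.51  0.183]
side (294, 200) [0.495 0.16 ]
scene (248, 215) [ 0.589 -0.052]
side (345, 254) [ 0.588 -0.065]
scene (273, 164) [ 0.449 -0.078]
side (264, 254) [ 0.444 -0.082]
scene (260, 183) [ 0.511 -0.071]
side (304, 253) [ 0.514 -0.081]
scene (425, 305) [0.472 0.341]
scene (350, 203) [0.289 0.047]
scene (302, 352) [0.716 0.144]
[[371.64829954   0.         322.95313589]
 [  0.         371.64829954 240.41284681]
 [  0.           0.           1.        ]]
cam in tool [ 0.06766369 -0.00114038 -0.14183131] [[ 0.    1.    0.  ]
 [-0.96  0.   -0.27]
 [-0.27  0.    0.96]]
```

```bash
python3 - <<'E'
from h import *
s=robot.read_state(); 
for a in (104.6,-75.4):
    for z in (.42,):
        q=robot.inverse_kinematics([.52,.054,z],down(np.radians(a)));print(a,None if q is None else np.round(q,2))
a=np.radians(-75.4)
robot.goto_joints(robot.inverse_kinematics([.52,.054,.42],down(a)))
robot.gripper_close()
c=robot.camera_info("wrist");im=robot.grab_frame("wrist");cv2.imwrite("pics/w1.png",im[:,:,::-1])
import pickle;pickle.dump(c,open("w1.pkl","wb"))
s=robot.read_state();print(s["t"],s["tool_pos"],s["qpos"].round(2),s["gripper_width"],-c["R"].T@c["t"])
E
```

```text
104.6 [ 0.48  0.33 -0.96  1.47  0.27  1.49  1.34]
-75.4 [ 0.11  0.25 -0.41  1.48  0.1   1.44 -1.62]
3.475 [0.5200112  0.05402205 0.41999337] [ 0.11  0.25 -0.41  1.48  0.1   1.44 -1.62] 8.006793329987505e-05 [0.58501861 0.07208274 0.56183303]
```

View pics/w1.png

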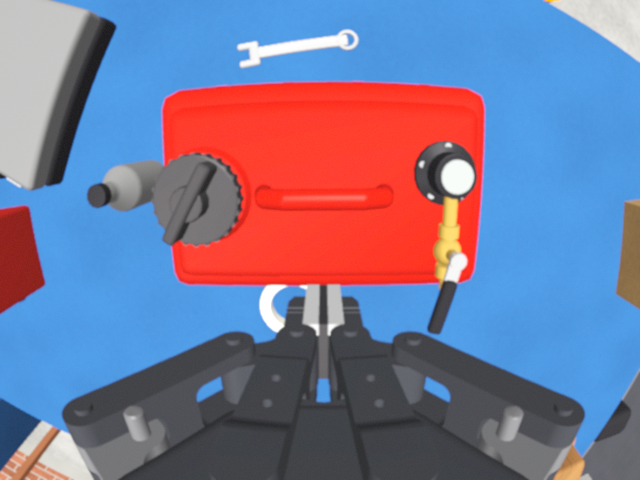

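The wrist view shows the cap disc centred at about (197,199) and its bar running from (172,240) to (207,168). The white head top is at (458,177), the handle ends at (262,197) and (388,197), the lever pivot is at (457,262), and the black sleeve tip is at (436,330).

```bash
python3 - <<'E'
from h import *
import pickle;c=pickle.load(open("w1.pkl","rb"))
im=cv2.imread("pics/w1.png");hsv=cv2.cvtColor(im,cv2.COLOR_BGR2HSV)
def big(m,x0,y0,x1,y1):
    z=np.zeros_like(m);z[y0:y1,x0:x1]=m[y0:y1,x0:x1]
    k=max(cv2.findContours(z,cv2.RETR_EXTERNAL,cv2.CHAIN_APPROX_NONE)[0],key=cv2.contourArea);return k
grey=cv2.inRange(hsv,(0,0,0),(180,110,110))
k=big(grey,155,140,250,260)
pts=np.array([onplane("wrist",p[0],.224,c) for p in k])
(cx,cy),r=cv2.minEnclosingCircle((pts*1000).astype(np.float32));print("cap grey",cx,cy,r,cv2.fitEllipse((pts*1000).astype(np.float32)))
g=cv2.cvtColor(im,cv2.COLOR_BGR2GRAY)
print("greys bar/disc",g[200,178:225:2],g[232,165:200:2])
dark=cv2.inRange(g,0,52)
k=big(dark,160,155,235,250)
print("bar rect px",cv2.minAreaRect(k),cv2.contourArea(k))
w=cv2.inRange(hsv,(0,0,170),(180,60,255))
k=big(w,435,150,480,205);(x,y),r=cv2.minEnclosingCircle(k);print("head",x,y,r,onplane("wrist",(x,y),.231,c))
k=big(cv2.inRange(hsv,(0,0,0),(180,140,80)),425,270,470,340);rc=cv2.minAreaRect(k);b=cv2.boxPoints(rc);print("sleeve",rc)
print([onplane("wrist",p,.252,c).round(4).tolist() for p in b],"c",onplane("wrist",rc[0],.252,c))
for p in((262,197),(388,197),(457,262)):print(p,onplane("wrist",p,.2 if p[0]<400 else .252,c))
for p in((172,240),(207,168)):print("bar",p,onplane("wrist",p,.252,c))
cv2.imwrite("pics/crop.png",cv2.resize(im[140:350,140:490],None,fx=2.2,fy=2.2,interpolation=cv2.INTER_CUBIC))
E
```

```text
cap grey 496.97296142578125 183.42333984375 46.76329040527344 ((497.58447265625, 181.6675567626953), (30.97878646850586, 84.23542785644531), 71.71622467041016)
greys bar/disc [112 101 108 114 114 114 107  90  75 104 117 103  64  52  51  81 118 119
 118 120 119 119 119 118] [108 107 110 112 112 102  85  59  45  42  89 118 122 120 121 121 119 118]
bar rect px ((207.1000213623047, 180.79998779296875), (3.5777084827423096, 28.174455642700195), 26.56505012512207) 74.0
head 457.5 176.5 17.564268112182617 [ 0.58710258 -0.05670231]
sleeve ((441.6000061035156, 306.6999816894531), (12.332880973815918, 52.810035705566406), 18.434947967529297)
[[0.4396, -0.0712], [0.4932, -0.0683], [0.4922, -0.0813], [0.4379, -0.085]] c [ 0.46646435 -0.0761118 ]
(262, 197) [0.51542943 0.11637389]
(388, 197) [ 0.5470666  -0.00461005]
(457, 262) [ 0.51268916 -0.07451997]
bar (172, 240) [0.46692479 0.18415315]
bar (207, 168) [0.53874552 0.16279061]
```

View pics/crop.png

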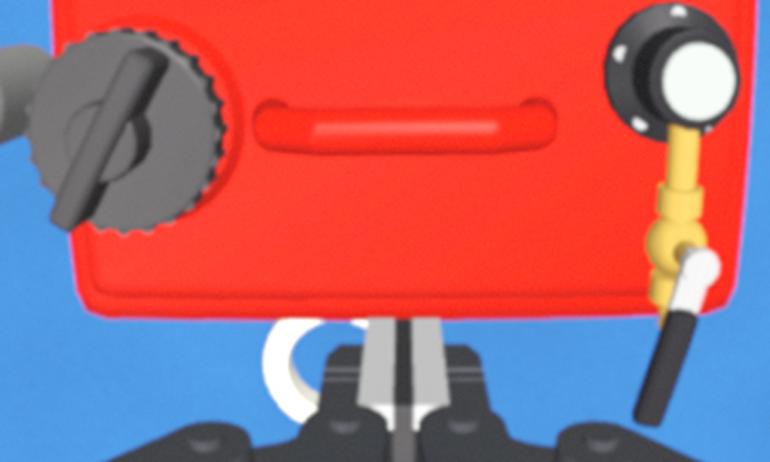

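The enlarged crop shows the cap disc centred at full-image pixel (197.3,199.5). The bar's top runs from (207.3,163.6) to (170,241), and the lever is slightly clockwise of the pipe. Next I fit the tank frame.

```bash
python3 - <<'E'
from h import *
import pickle;c=pickle.load(open("w1.pkl","rb"))
W=lambda p,z:onplane("wrist",p,z,c)
cap=W((197.3,199.5),.2245);head=W((457.5,176.5),.231);piv=W((458,261.5),.252)
b1,b2=W((207.3,163.6),.2515),W((170,241),.2515)
print("cap",cap,"barmid",(b1+b2)/2,"bar len",np.linalg.norm(b1-b2),"ang",np.degrees(np.arctan2(*(b1-b2)[::-1])))
src=np.array([[0,.125],[0,.125],[.022,-.125],[-.055,-.125]]);dst=np.array([cap,(b1+b2)/2,head,piv])
s=src-src.mean(0);d=dst-dst.mean(0)
th=np.arctan2((s[:,0]*d[:,1]-s[:,1]*d[:,0]).sum(),(s*d).sum());R=np.array([[np.cos(th),-np.sin(th)],[np.sin(th),np.cos(th)]])
t=dst.mean(0)-R@src.mean(0);print("yaw",np.degrees(th),"t",t,"res mm",((src@R.T+t-dst)*1000).round(1).tolist())
C=R@[0,.125]+t;P=R@[-.055,-.125]+t;print("C",C,"P",P)
v=R.T@(np.array([.46646,-.0761])-P);print("tap",np.arctan2(v[1],-v[0]),np.linalg.norm(v))
vb=R.T@(b1-b2);print("bar ang in tank deg",np.degrees(np.arctan2(vb[1],vb[0])))
E
```

```text
cap [0.50297952 0.17447075] barmid [0.50386055 0.17483172] bar len 0.08046948228326155 ang -16.401891499335797
yaw 14.758597992249763 t [0.53481045 0.05642112] res mm [[-0.0, 2.8], [-0.9, 2.5], [0.8, -2.1], [0.1, -3.1]]
C [0.50296706 0.17729709] P [ 0.51346841 -0.07846593]
tap 0.3078736198341699 0.04706790610368747
bar ang in tank deg -31.16048949158556
```

```bash
cat >> h.py <<'E'
YAW=np.radians(14.76)
C=np.array([.5030,.1765]);P=np.array([.5135,-.0778])
def pose(c,r,off,ang,z,flip):   # shut finger behind (ccw side of) a bar at world angle ang, tool y along the bar
    u=np.array([np.cos(ang),np.sin(ang)]);n=np.array([-u[1],u[0]])
    return np.r_[c+r*u+off*n,z],down(ang+flip)
def tang(ang,f0):               # reaction along the ccw normal
    return float((robot.read_state()["ft_force"]-f0)[:2]@[-np.sin(ang),np.cos(ang)])
E
python3 - <<'E'
from h import *
w=lambda tap:np.pi-tap+YAW
fl=np.pi; r,off,z=.055,.0185,.234
robot.move_ptp(*pose(P,r,off+.012,w(.31),.29,fl))
p,R=pose(P,r,off+.012,w(.31),z,fl)
print("down hit",robot.move_linear(p,R,.1,8))
f0=robot.read_state()["ft_force"]
a=.2;F=0;tr=[]
while a<1.72:
    p,R=pose(P,r,off,w(a),z,fl);robot.move_linear(p,R,.06)
    F=tang(w(a),f0);tr.append((round(a,2),round(F,1)))
    if F>9 or F<-9:break
    a+=.12 if a<1.35 else .03
s=robot.read_state();print(tr,s["t"],s["ft_force"]-f0,s["qpos"].round(2))
im=robot.grab_frame("side");cv2.imwrite("pics/tap.png",cv2.resize(im[180:320,200:420,::-1],None,fx=3,fy=3))
E
```

```text
down hit False
[(0.2, 0.3), (0.32, 0.8), (0.44, 1.0), (0.56, -0.3), (0.68, 0.3), (0.8, 0.2), (0.92, 0.5), (1.04, -0.4), (1.16, -0.3), (1.28, -0.5), (1.4, 1.3), (1.43, 0.6), (1.46, 2.1), (1.49, 1.2), (1.52, 0.9), (1.55, 0.4), (1.58, 4.3), (1.61, 11.8)] 10.225 [-11.26070651  -3.5780489    6.39521271] [ 0.16  0.3  -0.26  1.92  0.09  0.94 -1.5 ]
```

View pics/tap.png

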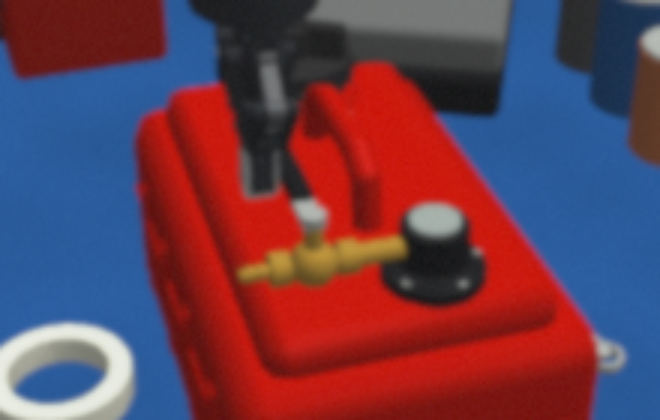

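The lever stands square across the pipe, and the stop was felt at about 1.59 rad (11.8 N). Next is the cap: I push bar end B, whose path stays away from the handle.

```bash
cat > cap.py <<'E'
from h import *
def run(b,b_end,f0,r=.035,off=.018,z=.232,clicks=2):
    pk=0;n=0;tr=[]
    while b>b_end:
        p,R=pose(C,r,off,b,z,0);robot.move_linear(p,R,.06)
        F=tang(b,f0);tr.append((round(b,2),round(F,1)))
        pk=max(pk,F)
        if pk>6.5 and F<pk-3.5: n+=1;tr.append("click");pk=0
        if n>=clicks or F>22: break
        b-=.03 if F>5 else .07
    print(*tr);return b
E
python3 - <<'E'
from cap import *
wt=np.pi-1.6+YAW
p,R=pose(P,.055,.035,wt,.234,np.pi);robot.move_linear(p,R,.1)
p[2]=.33;robot.move_linear(p,R,.15)
b=np.radians(163.6)
p,R=pose(C,.035,.031,b,.30,0);robot.move_ptp(p,R);print(robot.read_state()["qpos"].round(2))
p[2]=.232;print("hit",robot.move_linear(p,R,.08,8))
f0=robot.read_state()["ft_force"];np.save("f0.npy",f0)
b=run(b+.1,b-1.6,f0,clicks=1)
s=robot.read_state();print(b,s["t"],(s["ft_force"]-f0).round(1),s["qpos"].round(2))
E
```

```text
[ 0.46  0.45 -1.29  1.78  0.46  1.26  1.9 ]
hit False
(np.float64(2.96), -0.2) (np.float64(2.89), -0.1) (np.float64(2.82), -0.2) (np.float64(2.75), 1.7) (np.float64(2.68), 1.6) (np.float64(2.61), 3.0) (np.float64(2.54), 1.3) (np.float64(2.47), 1.4) (np.float64(2.4), 2.8) (np.float64(2.33), 1.6) (np.float64(2.26), 1.7) (np.float64(2.19), 2.9) (np.float64(2.12), 2.9) (np.float64(2.05), 2.6) (np.float64(1.98), 2.4) (np.float64(1.91), 3.8) (np.float64(1.84), 2.9) (np.float64(1.77), 3.2) (np.float64(1.7), 3.3) (np.float64(1.63), 3.3) (np.float64(1.56), 3.1) (np.float64(1.49), 3.2) (np.float64(1.42), 2.9) (np.float64(1.35), 4.1) (np.float64(1.28), 2.3)
1.2053586562627245 21.5083 [-2.2  0.6 -2.7] [ 0.01  0.45 -0.75  1.78  0.35  1.05  0.42]
```

```bash
python3 - <<'E'
from cap import *
f0=np.load("f0.npy")
b=run(1.22,-.75,f0,clicks=2)
s=robot.read_state();print(b,s["t"],(s["ft_force"]-f0).round(1),s["qpos"].round(2))
im=robot.grab_frame("scene");cv2.imwrite("pics/cap.png",cv2.resize(im[170:310,300:460,::-1],None,fx=4,fy=4))
E
```

```text
(1.22, 3.4) (1.15, 3.7) (1.08, 3.3) (1.01, 3.1) (0.94, 2.7) (0.87, 4.1) (0.8, 4.7) (0.73, 5.3) (0.7, 7.1) (0.67, 6.7) (0.64, -1.0) click (0.57, 0.6) (0.5, 1.9) (0.43, 5.1) (0.4, 6.3) (0.37, 7.0) (0.34, 6.9) (0.31, 6.9) (0.28, 1.7) click
0.27999999999999925 26.2583 [-0.8  1.5  0.7] [-0.13  0.44 -0.48  1.71  0.23  1.04 -0.4 ]
```

View pics/cap.png

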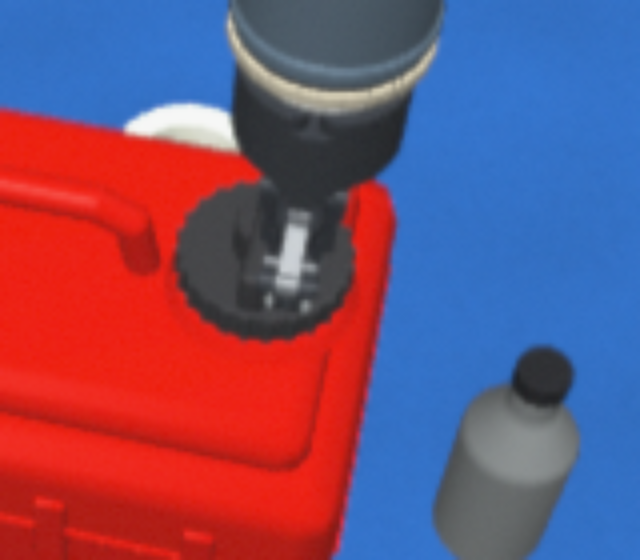

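Two clear clicks, 0.36 rad apart, and the finger is still clear of the handle. I'll take a third click for margin, then back away and check.

```bash
python3 - <<'E'
from cap import *
f0=np.load("f0.npy")
b=run(.25,-.25,f0,clicks=1)
p,R=pose(C,.037,.030,b,.232,0);robot.move_linear(p,R,.08)
p[2]=.33;robot.move_linear(p,R,.15)
robot.move_ptp([.52,.054,.42],down(np.radians(-75.4)))
im=robot.grab_frame("wrist");cv2.imwrite("pics/w2.png",im[:,:,::-1])
s=robot.read_state();print(b,s["t"],s["tool_pos"])
E
```

```text
(0.25, 0.7) (0.18, 0.9) (0.11, 2.5) (0.04, 4.6) (-0.03, 6.1) (-0.06, 6.7) (-0.09, 1.2) click
-0.09000000000000002 30.0417 [0.51980834 0.05526323 0.41870833]
```

View pics/w2.png

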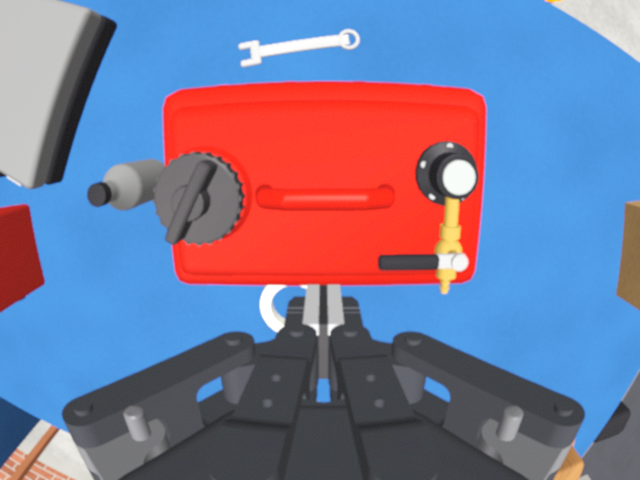

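The lever (380–465, 262) stands square to the pipe. The cap bar has turned about half a turn, which fits three clicks, and the bystanders have not moved.

```bash
python3 -c "
from cell import robot
print(robot.job_done())"
```

```text
the job is handed in; nothing more can be done
None
```

I've handed the job in: the tap is shut against its stop, the cap is screwed home with three clicks felt, and the arm has backed clear with nothing around the tank moved.

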